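# Fit the damper lever and hold the extraction open at the mark

### The job

Fit the loose blue-hubbed lever onto the square damper shaft on top of the dust duct, pushed fully down on its collar and with its arm over the white shut mark. Then pull the lever round, against the spring, until its arm lies over the red marker clip, and finish while still holding it there: the spring shuts the damper if you let go. Leave everything else on the bench where it is.

Things in the scene. Friction and masses are not known exactly. Their poses are not given: they have to be found in the camera images.
- lever: The loose damper lever, lying on its hub, arm level. Cast blue hub 40 x 40 x 30 high, square bore 19.5 x 19.5 right through; then a steel bar 12 wide, 10 high, and a round black grip. 0.2 to 0.33 kg, centre of mass about 15 from the bore. Origin: on the bore axis at the hub's underside; x along the arm to the grip, z up; the bore's sides are parallel to x and y.
- lever_pointer (a point): Point in the lever's steel bar that passes over the marks: 88 from the bore axis along the lever's x, 14 above the hub's underside.
- lever_grip (a point): Middle of the lever's round black grip (20 across, from 105 to 167 from the bore axis): 135 from the bore axis along the lever's x, 14 above the hub's underside.
- extractor: Bench dust extractor, fixed: hood 200 wide, 120 high facing the robot; duct 120 wide, 108 high behind it; grey cabinet 260 wide, 165 high from 170 to 410 behind the shaft. On the duct a steel quadrant plate, 90 radius, its top 121 above the bench, around the upright damper shaft. Origin: on the shaft's axis at bench level; x from hood (face at -173) to cabinet, z up.
- shaft_top (a point): Top end of the damper's steel square shaft, 168 above the bench. The shaft is 18 x 18, its top 8 tapered to 11 x 11, and turns with the damper. x points where the lever's arm must point when fitted (damper shut: over the white mark), z up; the shaft's sides are parallel to x and y.
- shaft_seat (a point): Foot of the square shaft: centre of the top face of the round brass collar, 44 across, 135 above the bench, 33 below the shaft's end. The lever's underside rests on it when fully down. It turns with the shaft, same axes.
- damper (a joint): Damper angle (rad): 0 shut, on its stop; grows as shaft and lever turn anticlockwise seen from above, to 1.4 at the other stop. A spring turns it back to shut: 0.13 N m at 0, 0.22 N m more per rad (about 3 N at the grip). The lever has up to 0.1 rad of play on the shaft, so under the spring the shaft lags the lever by about that.
- shut_mark (a point): The broad white line on top of the quadrant plate, 88 from the shaft's axis: the shut position.
- marker: Red clip on the rim of the quadrant plate, fixed: the wanted opening, 0.6 to 1.1 rad from the white line. 9 wide, 74 to 98 from the shaft's axis, its top 135.5 above the bench (a fitted lever's bar passes 8 above it). Origin: on the shaft's axis at bench level; x points from the axis to the clip, z up.
- marker_tip (a point): The red clip's mark, at the height of the plate's top, 88 from the shaft's axis.
- rasp: Bystander, to be left alone: rasp with a round wooden handle and a steel blade, about 205 long, 22 high, from 20 behind its origin (handle end) to 185 ahead along x. Origin: its underside.
- burrs_a: Bystander, to be left alone: wooden block 90 x 120 x 28 with upright burrs in it, about 85 high overall. Origin: its underside, centre.
- carving: Bystander, to be left alone: carved stone head on a rounded stone body, 110 across, about 125 high. Origin: its underside, centre.
- pebble: Bystander, to be left alone: uncut grey stone, 84 across, 50 high. Origin: its underside, centre.
- brush: Bystander, to be left alone: dust brush, 200 long, lying flat. Origin: its underside.
- jar: Bystander, to be left alone: closed jar, 64 across, 70 high. Origin: its underside, centre.
- grinder: Bystander, to be left alone: cordless hand grinder lying flat, 210 long, 30 wide and high. Origin: its underside.
Things that resemble listed ones, but are neither listed nor needed, are in the scene too. Leave any yellow look-alike of the lever alone.

How it is judged:
By the outcome, as a careful person would: the job done as asked, in the order asked, and still so for the second after the job is handed in, while the arm keeps its last pose, push and grip.
It also fails if it takes over 61 s, if anything falls off the work surface, if the arm or the gripper's body presses on something with over 40 N, if the wrist force passes 120 N, or if a joint passes its speed limit or range.

### The arm

A 6-joint arm with a two-finger parallel gripper is mounted at the origin on the work surface. World frame = base frame: x ahead of the robot, y to its left, z up, the work surface at z = 0. Lengths are in m, angles in degrees, forces in N, time in s.
With the tool pointing down it reaches from about 0.325 to 0.875 m from the base axis. Payload 4.4 kg.
Tool frame: the origin (TCP) lies midway between the tips of the shut fingers; the grasp point (between the pads) lies 19 mm behind it; z points along the fingers, y is the line along which they close (so a half turn about z gives the same grasp; the last joint's range is limited). The gripper opens to 85 mm and grips with 20 to 120 N. Pads are 22 mm wide; open, the fingers measure 114 mm over their backs; the gripper's body (76 mm by 85 mm) begins 54 mm behind the grasp point. The pads swing forward as they close: fully open they stand 13 mm farther back than shut.
Start: joints at [-81.904, 11.837, 88.321, -0, 79.842, -8.623], TCP at [0.165, -0.551, 0.231] pointing down, gripper open.
Joint ranges: [-156.59, 156.59], [-49.26, 127.26], [12.9, 141.05], [-63.56, 243.56], [4.71, 150.69], [-161.64, 161.64]. Speed limits (degrees/s): [159.86, 159.86, 180, 180, 180, 180].

### API

Orientations are given as [roll, pitch, yaw] about the fixed x, y, z axes, in that order (R = Rz(yaw) Ry(pitch) Rx(roll)).
In Python, from plant import robot gives the robot as it stands. The module is installed in compiled form; this text tells all that it offers.
- The arm moves only by the tool apply_moves, never from a script. Its argument "rows" is a list of rows, each an object with "hand": the closure in counts, from 0 (fully open) to 255 (shut); "dp": the shift along the tool's x, y, z in m, a list of three; "rot": the turn, a rotation vector about the tool's x, y, z in rad, a list of three. A call has 1 to 8 rows; each row shifts and turns the commanded pose from where the row before left it, along the tool's axes as they then stand; what a row does not reach is not made up. A row lasts 1/12 s, in which the tool goes at most 41.7 mm and 7.16 degrees, less where a joint would pass 70% of its speed; a pose out of reach is approached as far as the arm can. A call is refused whole if a number of a shift passes 0.0417 or a number of a turn 0.125, either way. A call with a gripper value outside its range is refused whole. The fingers move at their own pace and stop on an object; the grip force is fixed at half the most. Time passes only in rows, so rows that do not move let the fingers close. It gives the time, the measured TCP pose, the force, the opening and the grip force at its end, in the units of the state.
- robot.state(): the state, without advancing time (a new reading comes with each control period).
- robot.capture(name): name is "side" or "top" or "wrist"; returns a dict with "frame" (480x640x3 uint8, blue, green, red), "range_z" (480x640 float32, m along the optical axis (not along the pixel's ray), 0 where there is no reading), "camera_matrix" (3x3 intrinsics, pixels), "rvec" (rotation vector, rad) and "tvec" (3), from world to camera coordinates, as OpenCV has them. Camera axes: x right, y down, z forward; pixel columns grow to the right and rows downward; lengths in m; the calibration is good to about 2 mm. A picture is of the moment at which its call begins.
- robot.finish_job(): hands the job in; it is judged then, once.
Trained networks look in the newest picture that a camera, given by its name, has taken for a name from the list of things; names that differ only in an ending like _2 or _b are one class to them, and where a whole thing is asked for, a point or a joint stands for the part that bears it (a point fixed in the world has none). Each returns a list of dicts, best first, with "score" (0 to 1); they miss things now and then, are a little off and sometimes report something else, mostly with a low value. They report only what shows in the picture. A call takes as long as a camera call. They do not tell look-alikes from the thing itself.
- robot.silhouettes(camera, name): "region" (480x640 bool, what is visible of it) and "box" ([left, top, width, height] as shares, 0 to 1, of the picture: columns of its width, rows of its height, round what is visible of it).
- robot.tip_of(camera, name): "position" ([column, row] as shares, 0 to 1, of the picture: columns of its width, rows of its height: a listed point, or the origin of a listed thing).
The state is a dict: "time": time; "q": joint angles; "qd": joint speeds; "tau": joint torques, N m; "eef_pos": TCP position; "ee_rot": TCP orientation; "contact_force": force on the tool from outside, world axes, zero at the start; "torque": the same for the moment, N m; "grip_width": finger opening in m; "grasp_force": force on a finger pad.
Only numpy, scipy, OpenCV 4.12 (cv2) and the standard library are available. Lean on these libraries where they do the work, as an engineer would, in place of code of your own. Each camera call takes 0.05 s, during which the arm holds its last target. There are 200 camera calls.

## Working session

There is one attempt and no reset: what is moved stays moved. The work goes in short steps, Python scripts to look and compute and a tool call to move; the robot and the scene stay as the last step left them, time stands still between calls to the robot, and variables do not carry over. Pictures are saved under pics/ and viewed, at most 10 in all, crops included, and the job is handed in when it is done.

Besides the shell and the picture viewer there is one more tool, called after "Emit:" by a JSON object that holds its "api" and its "payload", one argument or row to a line. apply_moves: Moves the arm, as the interface text tells. Its arguments: {"type":"object","properties":{"rows":{"type":"array"}},"required":["rows"]}

```bash
mkdir -p pics
cat > h.py <<'E'
import numpy as np, cv2
from plant import robot
from scipy.spatial.transform import Rotation as Rn
def cam(n):
    c=robot.capture(n); R=cv2.Rodrigues(np.array(c['rvec'],float))[0]; c['R']=R; c['t']=np.array(c['tvec'],float).reshape(3); c['K']=np.array(c['camera_matrix'],float); return c
def ray(c,u,v):
    d=c['R'].T@np.linalg.inv(c['K'])@np.array([u,v,1.]); return -c['R'].T@c['t'],d
def atz(c,u,v,z):
    o,d=ray(c,u,v); return o+d*(z-o[2])/d[2]
def dep(c,u,v):
    o,d=ray(c,u,v); return o+d*c['range_z'][int(v),int(u)]
def cloud(c):
    v,u=np.mgrid[:480,:640]; z=c['range_z']; p=np.stack([u,v,np.ones_like(u)],-1)@np.linalg.inv(c['K']).T*z[...,None]
    return (p-c['t'])@c['R']
def proj(c,P):
    q=c['R']@np.asarray(P)+c['t']; q=c['K']@q; return q[:2]/q[2]
E
python3 - <<'E'
from h import *
np.set_printoptions(precision=3,suppress=True)
print(robot.state())
a=[]
for n in('top','side'):
    c=cam(n); cv2.imwrite(f'pics/{n}0.png',c['frame']); print(n,-c['R'].T@c['t'])
    for m in('lever','lever_pointer','lever_grip','shaft_top','shaft_seat','shut_mark','marker','marker_tip','extractor'):
        for r in robot.tip_of(n,m)[:3]:
            u,v=r['position'][0]*640,r['position'][1]*480
            print(m,round(r['score'],2),round(u,1),round(v,1),dep(c,min(u,639),min(v,479)))
E
```

```text
{'time': 0.0, 'q': array([-81.905,  11.886,  88.404,   0.   ,  79.841,  -8.624]), 'qd': array([0.041, 0.008, 0.02 , 0.006, 0.033, 0.051]), 'tau': array([  0.001, -38.303, -29.16 ,  -0.   ,   0.01 ,  -0.   ]), 'eef_pos': array([ 0.165, -0.55 ,  0.23 ]), 'ee_rot': array([-179.87 ,   -0.02 ,   16.719]), 'contact_force': array([ 0.374,  0.254, -0.386]), 'torque': array([ 0.016,  0.016, -0.069]), 'grasp_force': 0.0, 'grip_width': 0.08518017945149138}
top [0.313 0.004 1.691]
lever 0.85 424.9 241.5 [ 0.519 -0.317  0.027]
lever 0.84 398.6 295.7 [ 0.354 -0.236 -0.002]
lever_pointer 0.87 376.6 317.8 [ 0.287 -0.166  0.011]
lever_pointer 0.85 432.9 267.7 [ 0.44  -0.345 -0.001]
lever_grip 0.95 434.3 284.7 [ 0.387 -0.344  0.012]
lever_grip 0.73 365.7 332.6 [ 0.244 -0.131  0.028]
lever_grip 0.57 215.6 235.2 [0.543 0.329 0.018]
shaft_top 0.62 325.3 198.4 [ 0.626 -0.011  0.17 ]
shaft_top 0.48 424.3 239.0 [ 0.531 -0.322 -0.005]
shaft_seat 0.69 324.7 200.5 [ 0.621 -0.009  0.168]
shut_mark 0.84 293.7 209.3 [ 0.627  0.088 -0.002]
marker_tip 0.52 301.9 219.1 [0.575 0.058 0.119]
extractor 0.85 324.6 210.3 [ 0.602 -0.009  0.117]
extractor 0.72 430.2 268.6 [ 0.436 -0.332  0.02 ]
side [ 0.014 -1.346  0.957]
lever 0.79 285.6 348.9 [ 0.333 -0.255  0.02 ]
lever 0.69 369.9 351.7 [ 0.511 -0.337  0.023]
lever 0.61 343.4 360.0 [ 0.446 -0.334  0.015]
lever_pointer 0.65 254.4 335.7 [ 0.186 -0.586  0.346]
lever_pointer 0.62 343.7 361.5 [ 0.444 -0.341  0.017]
lever_grip 0.62 290.9 201.8 [0.588 0.482 0.02 ]
lever_grip 0.55 321.3 369.8 [ 0.385 -0.354  0.022]
shaft_top 0.58 355.2 226.5 [ 0.741  0.279 -0.003]
shaft_seat 0.51 357.5 236.8 [ 0.618 -0.014  0.137]
shaft_seat 0.51 360.4 274.3 [ 0.603 -0.072  0.055]
shut_mark 0.95 342.7 230.4 [0.607 0.065 0.119]
marker 0.35 448.3 344.4 [ 0.686 -0.392  0.035]
marker_tip 0.48 331.6 236.7 [0.565 0.044 0.117]
```

Run:
```python
import cv2
a=cv2.imread('pics/top0.png')[120:380,180:500]; cv2.imwrite('pics/t1.png',cv2.resize(a,None,fx=2.3,fy=2.3,interpolation=cv2.INTER_CUBIC))
```

```text
(no output)
```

View pics/t1.png

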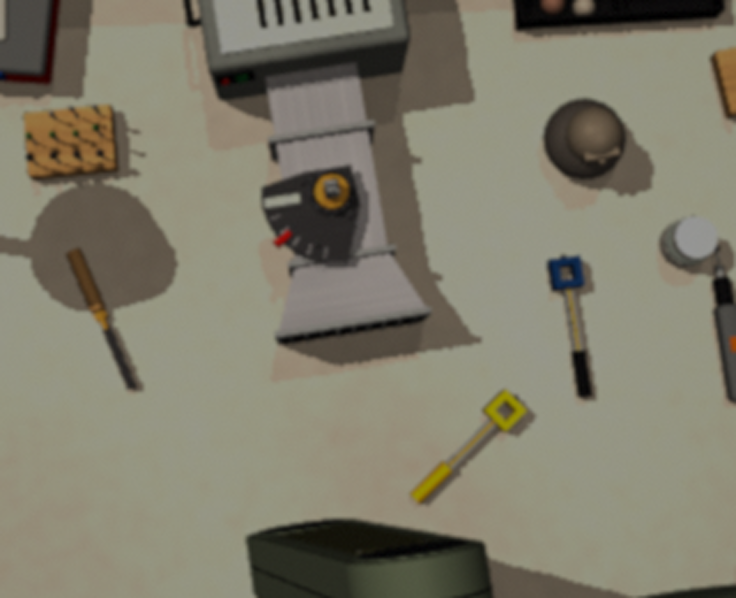

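View pics/side0.png

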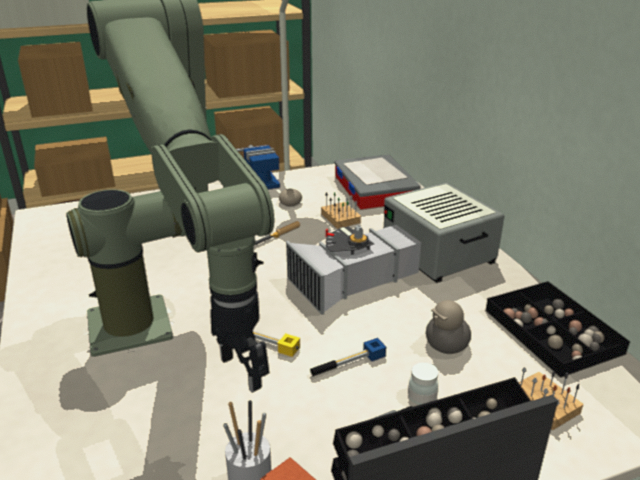

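The blue-hubbed lever is at full-picture pixel (426,238), with its arm towards the robot. The yellow look-alike is at (399,296) and is ruled out by colour. The shaft is at (324,200), white mark at (302,207), red clip at (303,223). I'll move over the blue lever and confirm from the wrist camera.

Emit:
{"api": "apply_moves", "payload": {
  "rows": [
    {"hand": 0, "dp": [0.033, -0.01, 0], "rot": [0, 0, 0]},
    {"hand": 0, "dp": [0.033, -0.01, 0], "rot": [0, 0, 0]},
    {"hand": 0, "dp": [0.033, -0.01, 0], "rot": [0, 0, 0]},
    {"hand": 0, "dp": [0.033, -0.01, 0], "rot": [0, 0, 0]},
    {"hand": 0, "dp": [0.033, -0.01, 0], "rot": [0, 0, 0]},
    {"hand": 0, "dp": [0.033, -0.01, 0], "rot": [0, 0, 0]},
    {"hand": 0, "dp": [0.033, -0.01, 0], "rot": [0, 0, 0]},
    {"hand": 0, "dp": [0.033, -0.01, 0], "rot": [0, 0, 0]}
  ]
}}

```text
time: 1.67
eef_pos: [0.3965, -0.397, 0.2315]
ee_rot: [180.0, -0.0, 16.7]
contact_force: [-0.8, -0.7, -0.1]
grip_width: 0.0854
grasp_force: 0.0
```

Emit:
{"api": "apply_moves", "payload": {
  "rows": [
    {"hand": 0, "dp": [0.033, -0.01, 0], "rot": [0, 0, 0]},
    {"hand": 0, "dp": [0.033, -0.01, 0], "rot": [0, 0, 0]},
    {"hand": 0, "dp": [0.033, -0.01, 0], "rot": [0, 0, 0]},
    {"hand": 0, "dp": [0.033, -0.01, 0], "rot": [0, 0, 0]},
    {"hand": 0, "dp": [0, 0, 0], "rot": [0, 0, -0.12]},
    {"hand": 0, "dp": [0, 0, 0], "rot": [0, 0, -0.12]},
    {"hand": 0, "dp": [0, 0, 0], "rot": [0, 0, -0.12]},
    {"hand": 0, "dp": [0, 0, 0], "rot": [0, 0, -0.12]}
  ]
}}

```text
time: 2.33
eef_pos: [0.5105, -0.3214, 0.2311]
ee_rot: [-180.0, 0.0, 44.6]
contact_force: [0.2, 0.8, 0.1]
grip_width: 0.0852
grasp_force: 0.0
```

Emit:
{"api": "apply_moves", "payload": {
  "rows": [
    {"hand": 0, "dp": [0, 0, 0], "rot": [0, 0, -0.12]},
    {"hand": 0, "dp": [0, 0, 0], "rot": [0, 0, -0.12]},
    {"hand": 0, "dp": [0, 0, 0], "rot": [0, 0, -0.12]},
    {"hand": 0, "dp": [0, 0, 0], "rot": [0, 0, -0.12]},
    {"hand": 0, "dp": [0, 0, 0], "rot": [0, 0, -0.12]},
    {"hand": 0, "dp": [0, 0, 0], "rot": [0, 0, -0.12]},
    {"hand": 0, "dp": [0, 0, 0], "rot": [0, 0, -0.12]},
    {"hand": 0, "dp": [0, 0, 0], "rot": [0, 0, -0.12]}
  ]
}}

```text
time: 3.0
eef_pos: [0.5101, -0.3218, 0.2313]
ee_rot: [-180.0, -0.0, 99.6]
contact_force: [-0.1, -0.5, 0.4]
grip_width: 0.0851
grasp_force: 0.0
```

Emit:
{"api": "apply_moves", "payload": {
  "rows": [
    {"hand": 0, "dp": [0, 0, 0], "rot": [0, 0, -0.12]},
    {"hand": 0, "dp": [0, 0, 0], "rot": [0, 0, -0.12]},
    {"hand": 0, "dp": [0, 0, 0], "rot": [0, 0, -0.12]},
    {"hand": 0, "dp": [0, 0, 0], "rot": [0, 0, -0.12]},
    {"hand": 0, "dp": [0, 0, 0], "rot": [0, 0, -0.12]},
    {"hand": 0, "dp": [0, 0, 0], "rot": [0, 0, -0.12]},
    {"hand": 0, "dp": [0, 0, 0], "rot": [0, 0, -0.12]},
    {"hand": 0, "dp": [0, 0, 0], "rot": [0, 0, -0.12]}
  ]
}}

```text
time: 3.67
eef_pos: [0.5101, -0.3219, 0.2312]
ee_rot: [180.0, -0.0, 154.6]
contact_force: [-0.5, 0.1, 0.1]
grip_width: 0.0856
grasp_force: 0.0
```

Emit:
{"api": "apply_moves", "payload": {
  "rows": [
    {"hand": 0, "dp": [0, 0, 0], "rot": [0, 0, -0.12]},
    {"hand": 0, "dp": [0, 0, 0], "rot": [0, 0, -0.12]},
    {"hand": 0, "dp": [0, 0, 0], "rot": [0, 0, -0.12]},
    {"hand": 0, "dp": [0, 0, 0], "rot": [0, 0, -0.12]},
    {"hand": 0, "dp": [0, 0, 0], "rot": [0, 0, -0.12]},
    {"hand": 0, "dp": [0, 0, 0], "rot": [0, 0, -0.12]},
    {"hand": 0, "dp": [0, 0, 0], "rot": [0, 0, 0]}
  ]
}}

```text
time: 4.25
eef_pos: [0.5101, -0.3218, 0.2313]
ee_rot: [180.0, -0.0, -164.4]
contact_force: [0.7, -0.5, 1.0]
grip_width: 0.0852
grasp_force: 0.0
```

Run:
```python
from h import *
np.set_printoptions(precision=4,suppress=True)
s=robot.state(); print(s['time'],s['eef_pos'],s['ee_rot'],s['q'])
c=cam('wrist'); cv2.imwrite('pics/w1.png',c['frame']); print(-c['R'].T@c['t'],c['R'][2])
for m in('lever','lever_pointer','lever_grip'):
    for r in robot.tip_of('wrist',m)[:2]:
        u,v=r['position'][0]*640,r['position'][1]*480
        print(m,round(r['score'],2),round(u,1),round(v,1),dep(c,min(u,639),min(v,479)),atz(c,u,v,.014))
hsv=cv2.cvtColor(c['frame'],cv2.COLOR_BGR2HSV)
P=cloud(c)
m=(hsv[...,0]>100)&(hsv[...,0]<130)&(hsv[...,1]>120)&(P[...,2]>.02)&(P[...,2]<.04)
m=cv2.morphologyEx(m.astype(np.uint8),cv2.MORPH_OPEN,np.ones((3,3)))
q=P[m>0]; print(len(q), np.median(q[:,2]),q.min(0),q.max(0)); t=q[q[:,2]>np.median(q[:,2])-.004]
(r:=cv2.minAreaRect((t[:,:2]*1000).astype(np.float32))) and print('hub rect',r)
```

```text
4.25 [ 0.5101 -0.3218  0.2313] [ 179.9941   -0.0022 -164.4108] [ -40.4652   15.2271   84.1778    0.0015   80.6012 -146.0547]
[ 0.431  -0.3444  0.3748] [ 0.3052  0.0862 -0.9484]
lever 0.72 320.0 221.3 [ 0.5291 -0.3213  0.0008] [ 0.5256 -0.3221  0.014 ]
lever 0.55 468.8 58.0 [ 0.3456 -0.2322  0.0017] [ 0.3484 -0.2359  0.014 ]
lever_pointer 0.68 332.1 130.8 [ 0.4389 -0.3345  0.0209] [ 0.4391 -0.3343  0.014 ]
lever_grip 0.89 342.4 80.5 [ 0.3965 -0.3374  0.0246] [ 0.3954 -0.3372  0.014 ]
lever_grip 0.73 318.0 219.5 [ 0.5277 -0.3238  0.0011] [ 0.5244 -0.3245  0.014 ]
1290 0.03072636240096112 [ 0.5061 -0.3434  0.02  ] [ 0.5492 -0.3015  0.0332]
hub rect ((528.0960693359375, -322.2673645019531), (40.05516052246094, 38.29866027832031), 7.481866836547852)
```

View pics/w1.png

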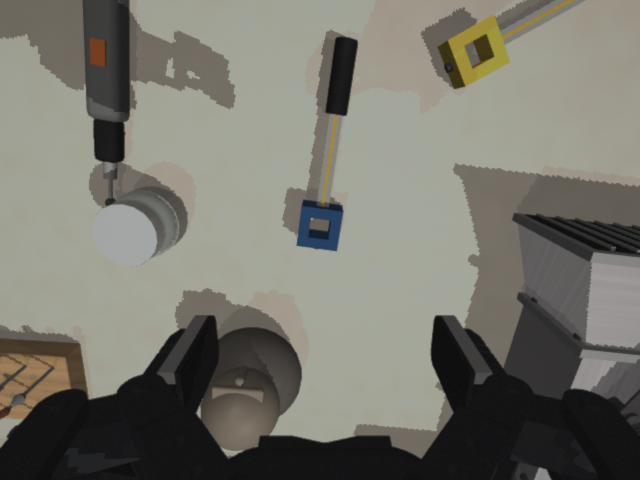

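Crop confirms: the blue hub at (320,226), black grip at (342,75), is the lever. The yellow one at (473,52) is the look-alike. Aligning and descending.

Emit:
{"api": "apply_moves", "payload": {
  "rows": [
    {"hand": 0, "dp": [0, 0, 0], "rot": [0, 0, 0.074]},
    {"hand": 0, "dp": [0, 0, 0], "rot": [0, 0, 0.074]},
    {"hand": 0, "dp": [-0.009, -0.001, 0.03], "rot": [0, 0, 0]},
    {"hand": 0, "dp": [-0.009, -0.001, 0.03], "rot": [0, 0, 0]},
    {"hand": 0, "dp": [0, 0, 0.03], "rot": [0, 0, 0]},
    {"hand": 0, "dp": [0, 0, 0.03], "rot": [0, 0, 0]},
    {"hand": 0, "dp": [0, 0, 0], "rot": [0, 0, 0]},
    {"hand": 0, "dp": [0, 0, 0], "rot": [0, 0, 0]}
  ]
}}

```text
time: 5.12
eef_pos: [0.5269, -0.3205, 0.1093]
ee_rot: [179.8, -0.2, -173.1]
contact_force: [0.3, 0.4, 0.7]
grip_width: 0.0853
grasp_force: 0.0
```

```bash
cat > hub.py <<'E'
from h import *
np.set_printoptions(precision=4,suppress=True)
def hub(zl,zh,n='wrist'):
    c=cam(n); hsv=cv2.cvtColor(c['frame'],cv2.COLOR_BGR2HSV); P=cloud(c)
    m=(hsv[...,0]>100)&(hsv[...,0]<130)&(hsv[...,1]>120)&(P[...,2]>zl)&(P[...,2]<zh)
    m=cv2.morphologyEx(m.astype(np.uint8),cv2.MORPH_OPEN,np.ones((3,3)))
    q=P[m>0]; print(len(q))
    if len(q)>20: print('hub',np.median(q[:,2]),cv2.minAreaRect((q[:,:2]*1000).astype(np.float32)))
    return c
def st():
    s=robot.state(); print(s['time'],s['eef_pos'],s['ee_rot'],s['q'],s['contact_force'],s['torque'],s['grip_width'],s['grasp_force']); return s
E
python3 - <<'E'
from hub import *
st(); c=hub(.026,.036); cv2.imwrite('pics/w2.png',c['frame'])
for m in('lever','lever_pointer','lever_grip'):
    for r in robot.tip_of('wrist',m)[:2]:
        u,v=r['position'][0]*640,r['position'][1]*480
        print(m,round(r['score'],2),round(u,1),round(v,1),atz(c,u,v,.014))
E
```

```text
5.1167 [ 0.5269 -0.3205  0.1093] [ 179.7824   -0.2059 -173.0534] [ -39.3479   23.827    88.0713    0.0016   68.4012 -136.2947] [0.3029 0.3532 0.6772] [0.0484 0.0086 0.0221] 0.0853364657244656 0.0
2878
hub 0.030877984961965855 ((528.2767333984375, -322.3563232421875), (40.65951919555664, 38.9486198425293), 7.223365783691406)
lever 0.96 321.1 242.2 [ 0.5234 -0.3231  0.014 ]
lever_grip 0.67 318.3 25.9 [ 0.3958 -0.3398  0.014 ]
```

Emit:
{"api": "apply_moves", "payload": {
  "rows": [
    {"hand": 0, "dp": [-0.001, -0.002, 0.02], "rot": [0, 0, 0]},
    {"hand": 0, "dp": [0, 0, 0.02], "rot": [0, 0, 0]},
    {"hand": 0, "dp": [0, 0, 0.02], "rot": [0, 0, 0]},
    {"hand": 0, "dp": [0, 0, 0.02], "rot": [0, 0, 0]},
    {"hand": 0, "dp": [0, 0, 0.015], "rot": [0, 0, 0]},
    {"hand": 0, "dp": [0, 0, 0.01], "rot": [0, 0, 0]},
    {"hand": 0, "dp": [0, 0, 0], "rot": [0, 0, 0]},
    {"hand": 0, "dp": [0, 0, 0], "rot": [0, 0, 0]}
  ]
}}

```text
time: 5.98
eef_pos: [0.5301, -0.3241, 0.0073]
ee_rot: [-179.9, 0.1, -173.0]
contact_force: [-0.5, -0.3, 0.1]
grip_width: 0.0852
grasp_force: 0.0
```

Emit:
{"api": "apply_moves", "payload": {
  "rows": [
    {"hand": 255, "dp": [0, 0, 0], "rot": [0, 0, 0]},
    {"hand": 255, "dp": [0, 0, 0], "rot": [0, 0, 0]},
    {"hand": 255, "dp": [0, 0, 0], "rot": [0, 0, 0]},
    {"hand": 255, "dp": [0, 0, 0], "rot": [0, 0, 0]},
    {"hand": 255, "dp": [0, 0, 0], "rot": [0, 0, 0]},
    {"hand": 255, "dp": [0, 0, 0], "rot": [0, 0, 0]},
    {"hand": 255, "dp": [0, 0, 0], "rot": [0, 0, 0]},
    {"hand": 255, "dp": [0, 0, 0], "rot": [0, 0, 0]}
  ]
}}

```text
time: 6.65
eef_pos: [0.5305, -0.3242, 0.0077]
ee_rot: [-179.9, 0.1, -173.0]
contact_force: [0.5, -0.3, 5.9]
grip_width: 0.0388
grasp_force: 62.8
```

Emit:
{"api": "apply_moves", "payload": {
  "rows": [
    {"hand": 120, "dp": [0, 0, 0], "rot": [0, 0, 0]},
    {"hand": 60, "dp": [0, 0, 0], "rot": [0, 0, 0]},
    {"hand": 60, "dp": [0, 0, 0], "rot": [0, 0, 0]},
    {"hand": 60, "dp": [0, 0, 0.003], "rot": [0, 0, 0]},
    {"hand": 60, "dp": [0, 0, 0.003], "rot": [0, 0, 0]},
    {"hand": 60, "dp": [0, 0, 0], "rot": [0, 0, 0]},
    {"hand": 255, "dp": [0, 0, 0], "rot": [0, 0, 0]},
    {"hand": 255, "dp": [0, 0, 0], "rot": [0, 0, 0]}
  ]
}}

```text
time: 7.32
eef_pos: [0.5294, -0.3234, -0.0]
ee_rot: [180.0, -0.0, -173.0]
contact_force: [-0.5, 0.2, -0.2]
grip_width: 0.0422
grasp_force: 0.0
```

Emit:
{"api": "apply_moves", "payload": {
  "rows": [
    {"hand": 255, "dp": [0, 0, 0], "rot": [0, 0, 0]},
    {"hand": 255, "dp": [0, 0, 0], "rot": [0, 0, 0]},
    {"hand": 255, "dp": [0, 0, 0], "rot": [0, 0, 0]},
    {"hand": 255, "dp": [0, 0, 0], "rot": [0, 0, 0]}
  ]
}}

```text
time: 7.65
eef_pos: [0.5296, -0.3236, 0.0004]
ee_rot: [-180.0, 0.0, -173.0]
contact_force: [0.7, -0.7, -0.2]
grip_width: 0.0391
grasp_force: 61.4
```

Run:
```python
from hub import *
st(); c=hub(.02,.036); cv2.imwrite('pics/w3.png',c['frame'])
```

```text
7.65 [ 0.5296 -0.3236  0.0004] [-179.985     0.018  -172.9986] [ -39.4091   32.6308   90.1376    0.0032   57.2084 -136.4121] [ 0.685  -0.6735 -0.2186] [-0.0264 -0.053  -0.0207] 0.03910281762678328 61.43729209899902
10519
hub 0.030741474277112355 ((528.6578369140625, -324.231201171875), (41.836944580078125, 40.012718200683594), 6.325299263000488)
```

View pics/w3.png

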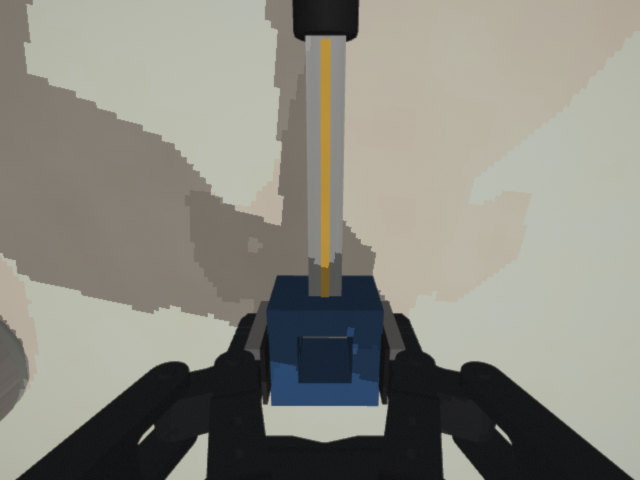

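Emit:
{"api": "apply_moves", "payload": {
  "rows": [
    {"hand": 255, "dp": [0, 0, -0.015], "rot": [0, 0, 0]},
    {"hand": 255, "dp": [0, 0, -0.035], "rot": [0, 0, 0]},
    {"hand": 255, "dp": [0, 0, -0.035], "rot": [0, 0, 0]},
    {"hand": 255, "dp": [0, 0, -0.035], "rot": [0, 0, 0]},
    {"hand": 255, "dp": [0, 0, -0.035], "rot": [0, 0, 0]},
    {"hand": 255, "dp": [0, 0, -0.035], "rot": [0, 0, 0]},
    {"hand": 255, "dp": [0, 0, -0.035], "rot": [0, 0, 0]},
    {"hand": 255, "dp": [0, 0, -0.02], "rot": [0, 0, 0]}
  ]
}}

```text
time: 8.37
eef_pos: [0.5305, -0.3243, 0.2499]
ee_rot: [-179.8, 0.2, -173.0]
contact_force: [0.5, -0.4, -1.2]
grip_width: 0.0393
grasp_force: 61.1
```

Emit:
{"api": "apply_moves", "payload": {
  "rows": [
    {"hand": 255, "dp": [-0.01, 0.03, 0], "rot": [0, 0, 0]},
    {"hand": 255, "dp": [-0.01, 0.03, 0], "rot": [0, 0, 0]},
    {"hand": 255, "dp": [-0.01, 0.03, 0], "rot": [0, 0, 0]},
    {"hand": 255, "dp": [-0.01, 0.03, 0], "rot": [0, 0, 0]},
    {"hand": 255, "dp": [-0.01, 0.03, 0], "rot": [0, 0, 0]},
    {"hand": 255, "dp": [-0.01, 0.03, 0], "rot": [0, 0, 0]},
    {"hand": 255, "dp": [-0.01, 0.03, 0], "rot": [0, 0, 0]},
    {"hand": 255, "dp": [-0.01, 0.03, 0], "rot": [0, 0, 0]}
  ]
}}

```text
time: 9.03
eef_pos: [0.579, -0.0738, 0.2444]
ee_rot: [180.0, -0.1, -173.0]
contact_force: [0.8, -0.0, -2.1]
grip_width: 0.0391
grasp_force: 61.2
```

Emit:
{"api": "apply_moves", "payload": {
  "rows": [
    {"hand": 255, "dp": [0, 0, 0], "rot": [0, 0, 0.1]},
    {"hand": 255, "dp": [0, 0, 0], "rot": [0, 0, 0.1]},
    {"hand": 255, "dp": [0, 0, 0], "rot": [0, 0, 0.1]},
    {"hand": 255, "dp": [0, 0, 0], "rot": [0, 0, 0.1]},
    {"hand": 255, "dp": [0, 0, 0], "rot": [0, 0, 0.1]},
    {"hand": 255, "dp": [0, 0, 0], "rot": [0, 0, 0.1]},
    {"hand": 255, "dp": [0, 0, 0], "rot": [0, 0, 0.1]},
    {"hand": 255, "dp": [0, 0, 0], "rot": [0, 0, 0.1]}
  ]
}}

```text
time: 9.7
eef_pos: [0.5788, -0.0753, 0.2443]
ee_rot: [-179.9, -0.1, 140.9]
contact_force: [0.3, 1.1, -2.3]
grip_width: 0.0391
grasp_force: 61.3
```

Emit:
{"api": "apply_moves", "payload": {
  "rows": [
    {"hand": 255, "dp": [0, 0, 0], "rot": [0, 0, 0.1]},
    {"hand": 255, "dp": [0, 0, 0], "rot": [0, 0, 0.1]},
    {"hand": 255, "dp": [0, 0, 0], "rot": [0, 0, 0.1]},
    {"hand": 255, "dp": [0, 0, 0], "rot": [0, 0, 0.1]},
    {"hand": 255, "dp": [0, 0, 0], "rot": [0, 0, 0.1]},
    {"hand": 255, "dp": [0, 0, 0], "rot": [0, 0, 0.1]},
    {"hand": 255, "dp": [0, 0, 0], "rot": [0, 0, 0.12]},
    {"hand": 255, "dp": [0, 0, 0], "rot": [0, 0, 0]}
  ]
}}

```text
time: 10.37
eef_pos: [0.5789, -0.0754, 0.2444]
ee_rot: [-179.9, -0.0, 99.8]
contact_force: [-0.5, -0.6, -3.0]
grip_width: 0.0391
grasp_force: 61.3
```

Run:
```python
from hub import *
s=st(); z=s['eef_pos'][2]; c=hub(z+.02,z+.036); cv2.imwrite('pics/w4.png',c['frame'])
for m in('shaft_top','shaft_seat','shut_mark','marker_tip','lever'):
    for r in robot.tip_of('wrist',m)[:2]:
        u,v=r['position'][0]*640,r['position'][1]*480
        zz=dict(shaft_top=.168,shaft_seat=.135).get(m,.121)
        print(m,round(r['score'],2),round(u,1),round(v,1),atz(c,u,v,zz),dep(c,min(u,639),min(v,479)))
```

```text
10.3667 [ 0.5789 -0.0754  0.2444] [-179.8953   -0.0433   99.8021] [-15.9053  12.4063  86.0681  -0.0065  81.6388 -25.7065] [-0.507  -0.5995 -2.977 ] [-0.0691 -0.0123  0.0514] 0.03913579746050004 61.251264810562134
10429
hub 0.2747159145592691 ((578.342041015625, -75.7452163696289), (40.20215606689453, 41.48681640625), 9.73257827758789)
shaft_top 0.83 418.4 156.7 [ 0.6211 -0.0065  0.168 ] [ 0.6204 -0.0064  0.1707]
shaft_seat 0.62 405.3 153.6 [ 0.6205 -0.0077  0.135 ] [ 0.6135 -0.0061  0.1669]
shut_mark 0.74 410.1 7.8 [0.6055 0.0784 0.121 ] [0.6054 0.0782 0.1218]
lever 0.96 100.9 300.7 [ 0.4122 -0.1607  0.121 ] [ 0.3584 -0.219   0.0268]
lever 0.85 323.4 315.0 [ 0.5888 -0.143   0.121 ] [ 0.575  -0.0586  0.2739]
```

View pics/w4.png

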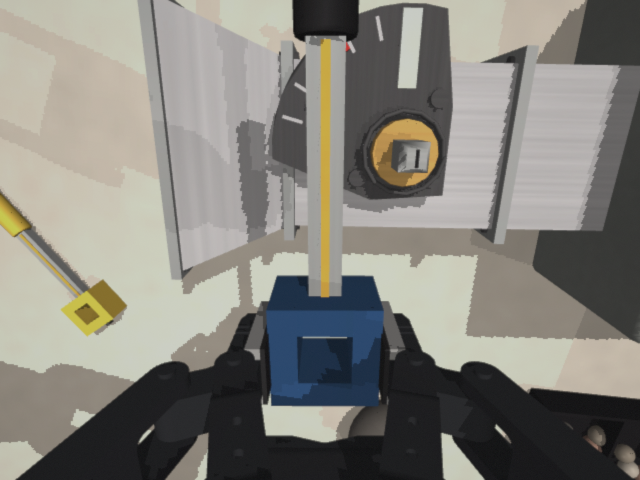

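```bash
cat > fit.py <<'E'
from hub import *
def plane(c,m,z):
    v,u=np.nonzero(m); o,d=ray(c,0,0); D=np.stack([u,v,np.ones_like(u)],-1)@np.linalg.inv(c['K']).T@c['R']; return (o+D*((z-o[2])/D[:,2])[:,None])[:,:2]
def big(m):
    n,l,s,_=cv2.connectedComponentsWithStats(m.astype(np.uint8)); return l==1+np.argmax(s[1:,4])
def fit(c):
    hsv=cv2.cvtColor(c['frame'],cv2.COLOR_BGR2HSV); P=cloud(c); H,S,V=hsv[...,0],hsv[...,1],hsv[...,2]; Z=P[...,2]
    near=np.hypot(P[...,0]-.62,P[...,1]+.007)
    br=big((H>10)&(H<28)&(S>110)&(abs(Z-.135)<.006)&(near<.04)); p=plane(c,br,.135)
    (x,y),r=cv2.minEnclosingCircle((p*1000).astype(np.float32)); print('collar',x,y,r)
    sh=big((abs(Z-.168)<.004)&(near<.025)); p=plane(c,sh,.168); print('top',len(p),cv2.minAreaRect((p*1000).astype(np.float32)),p.mean(0)*1000)
    w=big((S<60)&(V>150)&(abs(Z-.121)<.006)&(near<.1)); p=plane(c,w,.121); print('white',cv2.minAreaRect((p*1000).astype(np.float32)), p.mean(0)*1000, np.degrees(np.arctan2(p.mean(0)[1]*1000-y,p.mean(0)[0]*1000-x)))
    rd=((H<8)|(H>172))&(S>120)&(near<.12)&(Z>.115)&(Z<.14)
    if rd.sum()>5: q=P[rd]; m=q.mean(0); print('red',rd.sum(),m,np.degrees(np.arctan2(m[1]*1000-y,m[0]*1000-x)))
def top(c,z):
    hsv=cv2.cvtColor(c['frame'],cv2.COLOR_BGR2HSV); Z=cloud(c)[...,2]
    m=big((hsv[...,0]>95)&(hsv[...,0]<135)&(hsv[...,1]>100)&(abs(Z-z)<.003)); p=plane(c,m,z); r=cv2.minAreaRect((p*1000).astype(np.float32)); print('hubtop',r)
if __name__=='__main__':
    s=st(); c=cam('wrist'); fit(c); top(c,s['eef_pos'][2]+.0303)
    print('TOPCAM'); fit(cam('top'))
E
python3 fit.py
```

```text
10.6667 [ 0.5795 -0.0755  0.2451] [-179.9776   -0.0092   99.9842] [-15.9068  12.3878  86.0047  -0.0015  81.6317 -25.8908] [-1.1506 -0.8192 -2.4196] [-0.0315 -0.0214 -0.0185] 0.03893939421078188 61.25235199928284
collar 619.8387451171875 -7.40286111831665 22.238649368286133
top 694 ((618.9088745117188, -7.176719665527344), (15.629454612731934, 15.68204402923584), 7.522096633911133) [619.1362  -7.2892]
white ((610.73828125, 56.08143615722656), (11.998417854309082, 45.883121490478516), 8.722576141357422) [610.6424  56.7648] 98.15594179728762
red 14 [0.5711 0.0495 0.1245] 130.62219248532492
hubtop ((578.7144775390625, -75.02908325195312), (40.0364875793457, 41.71449279785156), 9.91222858428955)
TOPCAM
collar 624.2962646484375 0.029386043548583984 19.691247940063477
top 12 ((621.22509765625, -1.1607551574707031), (15.411752700805664, 7.594780445098877), 13.466578483581543) [622.256   -0.1445]
white ((612.0719604492188, 57.1109619140625), (4.8935980796813965, 36.10892868041992), 9.235377311706543) [611.6713  58.6587] 102.15222194926311
red 35 [0.5633 0.0545 0.1248] 138.21947129431408
```

Emit:
{"api": "apply_moves", "payload": {
  "rows": [
    {"hand": 255, "dp": [0, 0, 0], "rot": [0, 0, 0.028]},
    {"hand": 255, "dp": [0.02, 0.016, 0], "rot": [0, 0, 0]},
    {"hand": 255, "dp": [0.02, 0.016, 0], "rot": [0, 0, 0]},
    {"hand": 255, "dp": [0.0216, 0.0184, 0], "rot": [0, 0, 0]},
    {"hand": 255, "dp": [0, 0, 0.03], "rot": [0, 0, 0]},
    {"hand": 255, "dp": [0, 0, 0.03], "rot": [0, 0, 0]},
    {"hand": 255, "dp": [0, 0, 0.01], "rot": [0, 0, 0]},
    {"hand": 255, "dp": [0, 0, 0], "rot": [0, 0, 0]}
  ]
}}

```text
time: 11.43
eef_pos: [0.6174, -0.0068, 0.1708]
ee_rot: [-179.5, -0.2, 98.3]
contact_force: [0.0, -0.5, -2.3]
grip_width: 0.0391
grasp_force: 61.3
```

Run:
```python
from fit import *
s=st(); c=cam('wrist'); top(c,s['eef_pos'][2]+.0303); a=c['frame'][240:440,200:460]; cv2.imwrite('pics/w5.png',cv2.resize(a,None,fx=3,fy=3,interpolation=cv2.INTER_CUBIC))
print(proj(c,[.6198,-.0074,.168])-[200,240],proj(c,[.6198,-.0074,.160])-[200,240])
y=np.radians(98.3);x=np.array([np.cos(y),np.sin(y)]);n=np.array([-x[1],x[0]])
for a,b in((1,1),(1,-1),(-1,-1),(-1,1)):
    q=np.array([.6198,-.0074])+(a*x+b*n)*.0055; print((proj(c,[*q,.168])-[200,240])*3)
```

```text
11.4333 [ 0.6174 -0.0068  0.1708] [-179.4868   -0.1541   98.3366] [ -8.652   20.2395  85.0921  -0.0027  75.2043 -16.9886] [ 0.0457 -0.4516 -2.3033] [-0.0304 -0.0118  0.0578] 0.039124458450621916 61.34011745452881
hubtop ((616.7854614257812, -5.890979766845703), (40.295841217041016, 41.56899642944336), 8.795868873596191)
[131.2313  75.1864] [131.0908  66.5962]
[356.1707 191.7989]
[431.7067 192.1562]
[430.4604 258.6383]
[356.4909 258.2505]
```

View pics/w5.png

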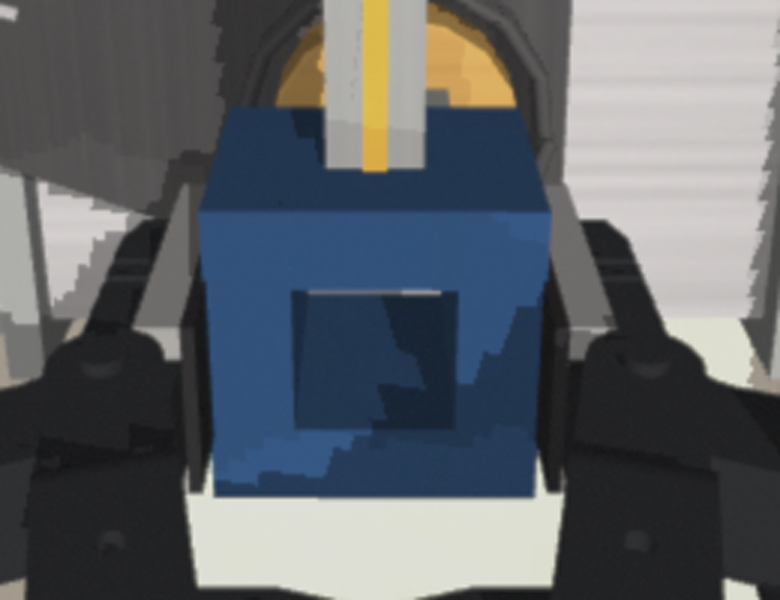

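Emit:
{"api": "apply_moves", "payload": {
  "rows": [
    {"hand": 255, "dp": [-0.001, 0.0027, -0.003], "rot": [0, 0, 0]},
    {"hand": 255, "dp": [0, 0, 0], "rot": [0, 0, 0]},
    {"hand": 255, "dp": [0, 0, 0], "rot": [0, 0, 0]}
  ]
}}

```text
time: 11.73
eef_pos: [0.6254, -0.0086, 0.1813]
ee_rot: [179.7, 0.1, 98.3]
contact_force: [0.7, -0.5, -2.1]
grip_width: 0.0393
grasp_force: 61.4
```

Run:
```python
from fit import *
s=st(); c=cam('wrist'); top(c,s['eef_pos'][2]+.0303)
# lower edge of collar/brass visible either side
hsv=cv2.cvtColor(c['frame'],cv2.COLOR_BGR2HSV);P=cloud(c)
br=big((hsv[...,0]>10)&(hsv[...,0]<28)&(hsv[...,1]>110)&(abs(P[...,2]-.135)<.006)); p=plane(c,br,.135); p=p[np.hypot(*(p-[.6198,-.0074]).T)<.03]
d=np.hypot(*(p-[.6198,-.0074]).T)*1000; a=np.degrees(np.arctan2(p[:,1]+.0074,p[:,0]-.6198))
for k in range(0,200,20):
    m=(a>k)&(a<k+20)
    if m.sum()>5: print(k,d[m].max())
```

```text
11.7333 [ 0.6254 -0.0086  0.1813] [179.6992   0.0884  98.2812] [ -8.7066  20.0586  84.0154   0.0035  75.6124 -16.9889] [ 0.7337 -0.5323 -2.1177] [-0.0217  0.0105  0.0569] 0.03926340241205218 61.36706471443176
hubtop ((624.32861328125, -7.826019287109375), (40.253578186035156, 41.30759811401367), 8.015483856201172)
100 23.166353622937844
120 22.84528943984512
140 22.515446630833498
160 21.528817313706053
```

Emit:
{"api": "apply_moves", "payload": {
  "rows": [
    {"hand": 255, "dp": [0, 0, 0], "rot": [0, 0, 0]},
    {"hand": 255, "dp": [0, 0, 0], "rot": [0, 0, 0]},
    {"hand": 255, "dp": [0, 0, 0], "rot": [0, 0, 0]},
    {"hand": 255, "dp": [0, 0, 0], "rot": [0, 0, 0]}
  ]
}}

```text
time: 12.12
eef_pos: [0.6234, -0.0079, 0.1784]
ee_rot: [180.0, 0.0, 98.3]
contact_force: [0.0, 1.0, -2.9]
grip_width: 0.039
grasp_force: 61.4
```

Run:
```python
from fit import *
for i in range(2):
    s=st(); c=cam('wrist'); top(c,s['eef_pos'][2]+.0303)
```

```text
12.1167 [ 0.6234 -0.0079  0.1784] [179.9965   0.001   98.3096] [ -8.675   20.173   84.2293   0.0001  75.5941 -16.9846] [ 0.0262  1.0281 -2.9422] [-0.052   0.0088  0.0212] 0.038998294480715276 61.36842370033264
hubtop ((622.5195922851562, -6.990194320678711), (40.04841613769531, 41.60953140258789), 8.3038911819458)
12.1667 [ 0.6233 -0.0079  0.1782] [-179.9913   -0.0036   98.3083] [ -8.6749  20.1854  84.2317   0.0009  75.5923 -16.9834] [-0.4164  0.0467 -2.3812] [-0.07   -0.042   0.0438] 0.0388473099312897 61.367762088775635
hubtop ((622.512451171875, -7.043764114379883), (40.013710021972656, 41.6610221862793), 8.173325538635254)
```

Emit:
{"api": "apply_moves", "payload": {
  "rows": [
    {"hand": 255, "dp": [0.0007, -0.0026, 0], "rot": [0, 0, 0]},
    {"hand": 255, "dp": [0, 0, 0.002], "rot": [0, 0, 0]},
    {"hand": 255, "dp": [0, 0, 0.003], "rot": [0, 0, 0]},
    {"hand": 255, "dp": [0, 0, 0.003], "rot": [0, 0, 0]},
    {"hand": 255, "dp": [0, 0, 0.002], "rot": [0, 0, 0]},
    {"hand": 255, "dp": [0, 0, 0.002], "rot": [0, 0, 0]},
    {"hand": 255, "dp": [0, 0, 0], "rot": [0, 0, 0]},
    {"hand": 255, "dp": [0, 0, 0], "rot": [0, 0, 0]}
  ]
}}

```text
time: 12.88
eef_pos: [0.6206, -0.0076, 0.166]
ee_rot: [-180.0, -0.0, 98.3]
contact_force: [-0.5, -0.7, -2.9]
grip_width: 0.039
grasp_force: 61.4
```

Run:
```python
from fit import *
s=st(); c=cam('wrist'); top(c,s['eef_pos'][2]+.0303)
```

```text
12.8833 [ 0.6206 -0.0076  0.166 ] [-179.9716   -0.0092   98.307 ] [ -8.6833  20.5613  85.259    0.0006  74.2095 -16.9905] [-0.4756 -0.6714 -2.8521] [-0.0116 -0.0122  0.0047] 0.039008746988626566 61.407222747802734
hubtop ((619.7003173828125, -6.691667556762695), (40.277095794677734, 41.616432189941406), 8.336678504943848)
```

Emit:
{"api": "apply_moves", "payload": {
  "rows": [
    {"hand": 255, "dp": [0, 0, 0.002], "rot": [0, 0, 0]},
    {"hand": 255, "dp": [0, 0, 0.002], "rot": [0, 0, 0]},
    {"hand": 255, "dp": [0, 0, 0.002], "rot": [0, 0, 0]},
    {"hand": 255, "dp": [0, 0, 0.002], "rot": [0, 0, 0]},
    {"hand": 255, "dp": [0, 0, 0], "rot": [0, 0, 0]}
  ]
}}

```text
time: 13.35
eef_pos: [0.6203, -0.0075, 0.1575]
ee_rot: [-179.9, -0.0, 98.3]
contact_force: [-0.6, -0.1, -3.4]
grip_width: 0.0393
grasp_force: 61.4
```

Emit:
{"api": "apply_moves", "payload": {
  "rows": [
    {"hand": 255, "dp": [0, 0, 0.002], "rot": [0, 0, 0]},
    {"hand": 255, "dp": [0, 0, 0.002], "rot": [0, 0, 0]},
    {"hand": 255, "dp": [0, 0, 0.002], "rot": [0, 0, 0]},
    {"hand": 255, "dp": [0, 0, 0.002], "rot": [0, 0, 0]},
    {"hand": 255, "dp": [0, 0, 0], "rot": [0, 0, 0]}
  ]
}}

```text
time: 13.77
eef_pos: [0.6203, -0.0075, 0.1496]
ee_rot: [-179.9, -0.0, 98.3]
contact_force: [-0.3, -0.3, -2.7]
grip_width: 0.0389
grasp_force: 61.4
```

Emit:
{"api": "apply_moves", "payload": {
  "rows": [
    {"hand": 255, "dp": [0, 0, 0.002], "rot": [0, 0, 0]},
    {"hand": 255, "dp": [0, 0, 0.002], "rot": [0, 0, 0]},
    {"hand": 255, "dp": [0, 0, 0.002], "rot": [0, 0, 0]},
    {"hand": 255, "dp": [0, 0, 0.002], "rot": [0, 0, 0]},
    {"hand": 255, "dp": [0, 0, 0.002], "rot": [0, 0, 0]},
    {"hand": 255, "dp": [0, 0, 0], "rot": [0, 0, 0]}
  ]
}}

```text
time: 14.27
eef_pos: [0.6203, -0.0075, 0.1396]
ee_rot: [-179.9, -0.0, 98.3]
contact_force: [-0.9, -0.3, -2.7]
grip_width: 0.0392
grasp_force: 61.4
```

Emit:
{"api": "apply_moves", "payload": {
  "rows": [
    {"hand": 255, "dp": [0, 0, 0.002], "rot": [0, 0, 0]},
    {"hand": 255, "dp": [0, 0, 0.002], "rot": [0, 0, 0]},
    {"hand": 255, "dp": [0, 0, 0.001], "rot": [0, 0, 0]},
    {"hand": 255, "dp": [0, 0, 0], "rot": [0, 0, 0]}
  ]
}}

```text
time: 14.6
eef_pos: [0.6208, -0.0076, 0.1354]
ee_rot: [180.0, 0.0, 98.3]
contact_force: [0.2, -0.4, -2.4]
grip_width: 0.0397
grasp_force: 61.6
```

Emit:
{"api": "apply_moves", "payload": {
  "rows": [
    {"hand": 255, "dp": [0, 0, 0.001], "rot": [0, 0, 0]},
    {"hand": 255, "dp": [0, 0, 0.001], "rot": [0, 0, 0]},
    {"hand": 255, "dp": [0, 0, 0], "rot": [0, 0, 0]},
    {"hand": 255, "dp": [0, 0, 0], "rot": [0, 0, 0]}
  ]
}}

```text
time: 14.93
eef_pos: [0.6209, -0.0076, 0.1353]
ee_rot: [180.0, 0.0, 98.3]
contact_force: [-5.0, 1.0, 6.6]
grip_width: 0.0391
grasp_force: 62.6
```

Run:
```python
from fit import *
s=st(); c=cam('wrist'); top(c,.165); P=cloud(c); hsv=cv2.cvtColor(c['frame'],cv2.COLOR_BGR2HSV)
d=np.hypot(P[...,0]-.6198,P[...,1]+.0074); m=(d<.007); print('shaft z',np.median(P[m][:,2])); m=(d>.013)&(d<.019)&(P[...,2]>.15); print('hub z',np.median(P[m][:,2]))
a=c['frame'][240:440,200:460]; cv2.imwrite('pics/w6.png',cv2.resize(a,None,fx=3,fy=3,interpolation=cv2.INTER_CUBIC))
```

```text
14.9333 [ 0.6209 -0.0076  0.1353] [179.9782   0.015   98.3119] [ -8.6804  22.3874  86.6756  -0.0084  70.9118 -16.9896] [-5.0054  0.9662  6.5659] [ 0.0493  0.7614 -0.0507] 0.03911150509761432 62.64130353927612
hubtop ((619.9732666015625, -7.157245635986328), (40.490394592285156, 41.84739685058594), 8.298242568969727)
shaft z 0.16876774334354802
hub z 0.16610402348264555
```

View pics/w6.png

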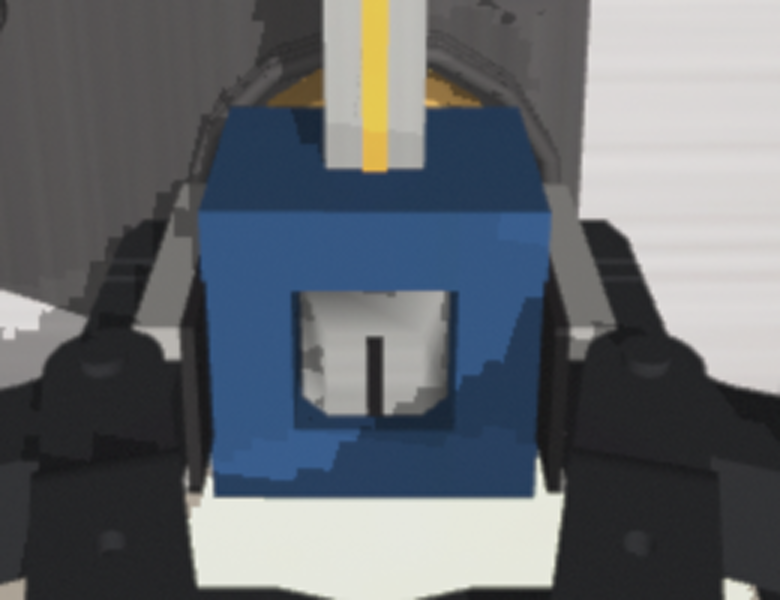

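```bash
cat > red.py <<'E'
from fit import *
def red(n):
    c=cam(n); hsv=cv2.cvtColor(c['frame'],cv2.COLOR_BGR2HSV); P=cloud(c); H,S,V=hsv[...,0],hsv[...,1],hsv[...,2]; Z=P[...,2]
    d=np.hypot(P[...,0]-.6198,P[...,1]+.0074)
    m=((H<8)|(H>172))&(S>120)&(d<.115)&(d>.06)&(Z>.115)&(Z<.142); print(n,m.sum())
    if m.sum()>5:
        q=P[m]; a=np.degrees(np.arctan2(q[:,1]+.0074,q[:,0]-.6198)); t=q[:,2]>.132
        print('ang',a.min(),a.max(),np.median(a),'top',t.sum(),np.median(a[t]) if t.any() else '',a[t].min() if t.any() else '',a[t].max() if t.any() else '', 'r',d[m].min(),d[m].max(),'px',np.argwhere(m).mean(0))
    for k in ('marker_tip','shut_mark','lever_pointer','lever_grip'):
        for r in robot.tip_of(n,k)[:1]:
            u,v=r['position'][0]*640,r['position'][1]*480; z=.149 if 'lever' in k else .121; p=atz(c,u,v,z); print(k,r['score'],u,v,p,np.degrees(np.arctan2(p[1]+.0074,p[0]-.6198)),np.hypot(p[1]+.0074,p[0]-.6198))
    return c
E
python3 - <<'E'
from red import *
c=red('wrist'); cv2.imwrite('pics/w7.png',c['frame'])
c=red('side'); c=red('top')
E
```

```text
wrist 1870
ang 129.57910890477996 137.62787300270276 132.6889364661642 top 448 132.81059336302206 130.24943732089238 135.94170972839 r 0.07354089630480834 0.09759552951770706 px [142.485  197.2214]
marker_tip 0.75 203.00799999999998 142.416 [0.5606 0.0564 0.121 ] 132.8141591316158 0.08703693706499892
lever_pointer 0.77 321.79200000000003 95.904 [0.6066 0.0795 0.149 ] 98.64441008643 0.08789830138145201
side 31
ang 122.85290207883143 138.8011080410599 134.49971618195048 top 3 134.566439149202 130.34762085829277 137.12361169401692 r 0.07036963284530047 0.09774079542346169 px [233.0323 328.5161]
marker_tip 0.59 329.984 237.696 [0.5565 0.0345 0.121 ] 146.49603328089557 0.07594884588628244
shut_mark 0.63 344.0 231.504 [0.6059 0.0535 0.121 ] 102.82206675416857 0.06241354496628103
lever_pointer 0.94 254.976 334.896 [ 0.2433 -0.3394  0.149 ] -138.5945151328345 0.5019186949930107
lever_grip 0.72 338.11199999999997 219.12 [0.5982 0.0791 0.149 ] 104.04699829436935 0.08913387082993561
top 0
shut_mark 0.7 292.48 210.38400000000001 [0.6012 0.0851 0.121 ] 101.3781428958192 0.09433570154224889
lever_pointer 0.9 376.32 320.88 [ 0.2809 -0.1512  0.149 ] -157.0162407306817 0.36814824914767275
lever_grip 0.7 278.20799999999997 210.816 [0.5951 0.1247 0.149 ] 100.60640421222016 0.13438774910860166
```

View pics/w7.png

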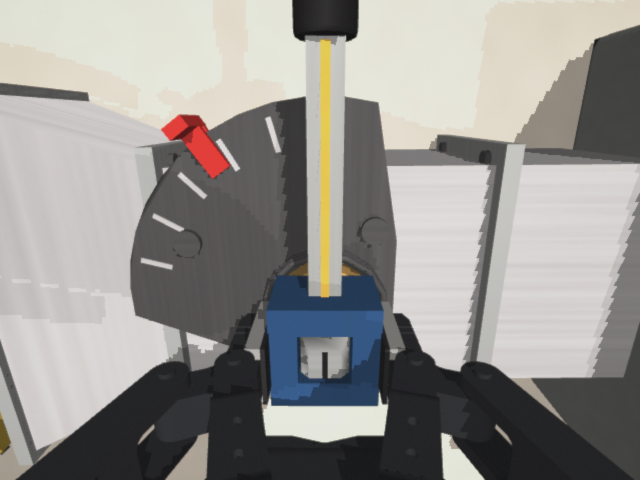

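Bar at column 323 covers the white mark and the red clip is at (200,142), about 132.9° world against the lever's 98.3°. The lever is seated, with the shaft 2.7 mm above the hub top. Turning anticlockwise about 0.60 rad.

Emit:
{"api": "apply_moves", "payload": {
  "rows": [
    {"hand": 255, "dp": [0, -0.0004, 0], "rot": [0, 0, -0.03]},
    {"hand": 255, "dp": [0, 0, 0], "rot": [0, 0, -0.04]},
    {"hand": 255, "dp": [0, 0, 0], "rot": [0, 0, -0.04]},
    {"hand": 255, "dp": [0, 0, 0], "rot": [0, 0, -0.04]},
    {"hand": 255, "dp": [0, 0, 0], "rot": [0, 0, -0.04]},
    {"hand": 255, "dp": [0, 0, 0], "rot": [0, 0, -0.04]},
    {"hand": 255, "dp": [0, 0, 0], "rot": [0, 0, 0]},
    {"hand": 255, "dp": [0, 0, 0], "rot": [0, 0, 0]}
  ]
}}

```text
time: 16.4
eef_pos: [0.6209, -0.0071, 0.1353]
ee_rot: [179.9, -0.0, 111.5]
contact_force: [-2.1, 1.4, 6.7]
grip_width: 0.0391
grasp_force: 62.5
```

```bash
cat >> red.py <<'E'
def bar(c):
    # direction of the steel bar from its yellow stripe (top at z=.154)
    hsv=cv2.cvtColor(c['frame'],cv2.COLOR_BGR2HSV); H,S=hsv[...,0],hsv[...,1]; Z=cloud(c)[...,2]
    m=big((H>15)&(H<35)&(S>100)&(abs(Z-.154)<.006)); p=plane(c,m,.154)*1000; vx,vy,x,y=cv2.fitLine(p.astype(np.float32),cv2.DIST_L2,0,.01,.01).ravel()
    print('bar',len(p),np.degrees(np.arctan2(vy,vx))%180, 'pos ang',np.degrees(np.arctan2(p[:,1].mean()+7.4,p[:,0].mean()-619.8)))
    d=p-[619.8,-7.4]; r=np.hypot(*d.T); k=abs(r-88)<4; print('at 88:',np.degrees(np.arctan2(d[k,1].mean(),d[k,0].mean())))
E
python3 - <<'E'
from red import *
s=st(); c=red('wrist'); bar(c); top(c,.165)
E
```

```text
16.4 [ 0.6209 -0.0071  0.1353] [179.8967  -0.008  111.4756] [ -8.6666  22.3486  86.725    0.0622  70.8411 -30.1626] [-2.1125  1.4211  6.7154] [ 0.2157  0.5632 -0.0866] 0.03905162265711485 62.49545931816101
wrist 1817
ang 129.7250709287488 137.4401689150055 132.91260255094286 top 441 133.02691581185715 130.27098549941263 136.0037244698557 r 0.07344490794468427 0.09758332055178794 px [119.2625 240.1833]
marker_tip 0.73 241.472 117.6 [0.5593 0.0567 0.121 ] 133.34823487278035 0.08808282224722064
shut_mark 0.77 369.91999999999996 108.096 [0.6058 0.0788 0.121 ] 99.2210367511998 0.0873023229150612
lever_pointer 0.57 326.4 101.28 [0.589  0.0736 0.149 ] 110.80001126189413 0.08666459795979896
bar 2300 111.26207 pos ang 110.99832955456927
at 88: 111.08569136284765
hubtop ((619.7149658203125, -6.600704193115234), (40.47828674316406, 42.20281982421875), 21.3759765625)
```

Emit:
{"api": "apply_moves", "payload": {
  "rows": [
    {"hand": 255, "dp": [0, 0, 0], "rot": [0, 0, -0.05]},
    {"hand": 255, "dp": [0, 0, 0], "rot": [0, 0, -0.06]},
    {"hand": 255, "dp": [0, 0, 0], "rot": [0, 0, -0.06]},
    {"hand": 255, "dp": [0, 0, 0], "rot": [0, 0, -0.06]},
    {"hand": 255, "dp": [0, 0, 0], "rot": [0, 0, -0.06]},
    {"hand": 255, "dp": [0, 0, 0], "rot": [0, 0, -0.06]},
    {"hand": 255, "dp": [0, 0, 0], "rot": [0, 0, -0.03]},
    {"hand": 255, "dp": [0, 0, 0], "rot": [0, 0, 0]}
  ]
}}

```text
time: 17.32
eef_pos: [0.6209, -0.0071, 0.1353]
ee_rot: [179.9, 0.0, 133.3]
contact_force: [-2.4, 0.9, 5.9]
grip_width: 0.0393
grasp_force: 62.5
```

Run:
```python
from red import *
s=st(); c=red('wrist'); bar(c); top(c,.165); cv2.imwrite('pics/w8.png',c['frame'])
P=cloud(c); d=np.hypot(P[...,0]-.6198,P[...,1]+.0074); print(np.median(P[d<.007][:,2]),np.median(P[(d>.013)&(d<.019)&(P[...,2]>.15)][:,2]))
```

```text
17.3167 [ 0.6209 -0.0071  0.1353] [179.9061   0.0219 133.2865] [ -8.6696  22.3509  86.7279   0.0639  70.8462 -51.977 ] [-2.3854  0.8726  5.937 ] [ 0.2192  0.542  -0.2281] 0.03926349335154249 62.47126579284668
wrist 0
shut_mark 0.87 444.79999999999995 143.712 [0.6069 0.0786 0.121 ] 98.55087717908314 0.08694877344052841
bar 2334 133.0599 pos ang 132.9614446773197
at 88: 132.95510444879548
hubtop ((619.4616088867188, -7.050987243652344), (40.51544189453125, 41.86829376220703), 43.171669006347656)
0.16872112278685847 0.16614291508108173
```

View pics/w8.png

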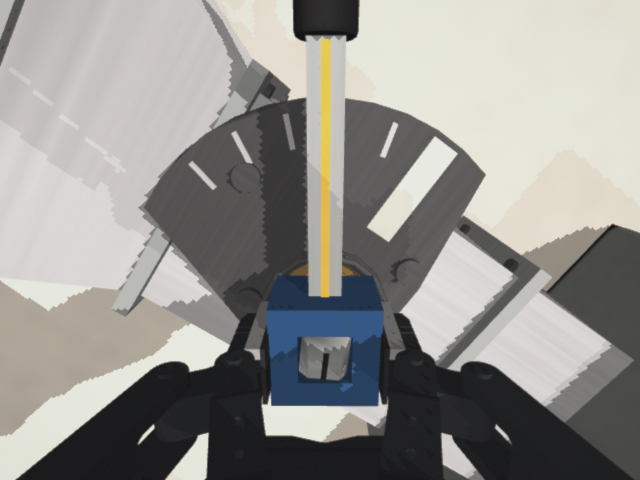

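The bar covers the red clip completely (bar at 133.0°, clip at about 132.9°). It is still seated and gripped, so I'm handing in.

```bash
python3 -c "
from plant import robot
print(robot.finish_job())"
```

```text
the job is handed in; nothing more can be done
None
```

The lever is fully down on the damper shaft's collar, its arm turned from the white shut mark to the red clip (133.0° against about 132.9°) and still held there by the hub; the job was handed in at about 17 s, with no verdict returned.

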